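# Load the sprung stock lift

## Task

Load the two red boxes of screws onto the sprung lift: set one flat on the middle of its platform, lengthwise along it, let go so the platform sinks under it, then stack the second box squarely on top of the first. Set the boxes down gently rather than dropping them, and leave both upright and at rest on the sunken platform.

Things in the scene. Friction and masses are not known exactly. Their poses are not given: they have to be found in the camera images.
- screw_box_a: red cardboard box of wood screws with a white label, 62 x 105 x 60 mm (its own x, y, z), about 0.48 kg, one of two alike, lying flat and upright on the bench. Origin at the centre of its underside, z up, y along its 105 mm length; grip it across the 62 mm width.
- screw_box_b: red cardboard box of wood screws with a white label, 62 x 105 x 60 mm (its own x, y, z), about 0.48 kg, one of two alike, lying flat and upright on the bench. Origin at the centre of its underside, z up, y along its 105 mm length; grip it across the 62 mm width.
- lift: the lift's fixed base: blue plate 225 x 120 x 12 mm, origin at the centre of its underside, x along its 225 mm length. A steel guide rod stands on the centre line 87 mm either side of the middle, its cap 114 mm above the bench; a white gauge strip with a green band stands at the -x end, 112 mm high.
- platform_top (a point): centre of the upper face of the lift's platform, a flat plate with a black rubber pad, 150 mm along x by 100 mm along y, z up, axes parallel to the lift's. Empty it stands 100 mm above the bench. It never tilts, only sinks under load on a damped spring of 190 N/m: about 25 mm for one box, 50 for two (stop at 60), within 1 s of release. A red pointer then stands at the green band.

How it is judged:
By the outcome, as a careful person would: the job done as asked, in the order asked, and still so for the second after the job is handed in, with the robot touching nothing.
It also fails if it takes over 70 s, if anything falls off the work surface, if the arm or the gripper's body presses on something with over 40 N, if the wrist force passes 120 N, or if a joint passes its speed limit or range.

## Robot

A 6-joint arm with a two-finger parallel gripper is mounted at the origin on the work surface; the furniture and walls round the work are solid. World frame = base frame: x ahead of the robot, y to its left, z up, the work surface at z = 0. Lengths are in m, angles in rad, forces in N, time in s.
With the tool pointing down it reaches from about 0.375 to 0.975 m from the base axis. Payload 3.8 kg.
Tool frame: the origin (TCP) lies midway between the tips of the shut fingers; the grasp point (between the pads) lies 19 mm behind it; z points along the fingers, y is the line along which they close (so a half turn about z gives the same grasp; the last joint's range is limited). The gripper opens to 85 mm and grips with 20 to 120 N. Pads are 22 mm wide; open, the fingers measure 114 mm over their backs; the gripper's body (76 mm by 85 mm) begins 54 mm behind the grasp point. The pads swing forward as they close: fully open they stand 13 mm farther back than shut.
Start: joints at [-1.26, 0.264, 1.604, -0, 1.274, -0.037], TCP at [0.23, -0.635, 0.231] pointing down, gripper open.
Joint ranges: [-2.63, 2.63], [-0.94, 2.18], [0.31, 2.57], [-1.31, 4.45], [0, 2.66], [-2.55, 2.55]. Speed limits (rad/s): [2.57, 2.57, 3.14, 3.14, 3.14, 3.14].

## Interface

Orientations are given as a rotation vector (axis times angle).
In Python, from workcell import sensors, viewer, job gives the robot as it stands.
- The arm moves only by the shell command python3 -m inch 'ROWS' [FORCE]. ROWS is JSON, one flat list of numbers, 7 for each row, row after row: the shift along the tool's x, y, z in mm, then the turn, a rotation vector about the tool's x, y, z in degrees, then the finger opening in mm, from 0 to 85.4. A call has exactly 8 rows; each row shifts and turns the commanded pose from where the row before left it, along the tool's axes as they then stand; what a row does not reach is not made up. A row lasts 1/10 s, in which the tool goes at most 50 mm and 8.59 degrees, less where a joint would pass 70% of its speed; a pose out of reach is approached as far as the arm can. A call is refused whole if a number of a shift passes 50 or a number of a turn 8.59, either way. A call with a gripper value outside its range is refused whole. The fingers move at their own pace and stop on an object; FORCE is the grip in N (left out, the last holds). Time passes only in rows, so rows that do not move let the fingers close, or fill a call up. It gives the time, the measured TCP pose, the force, the opening and the grip force at its end, in the units of the state.
- sensors.read_state(): the state, without advancing time (a new reading comes with each control period).
- viewer.read_camera(name): name is "scene" or "side" or "wrist"; returns the picture (400x640x3 uint8, red, green, blue); there is no depth.
- viewer.camera_params(name): a dict with "K" (3x3 intrinsics, pixels), "world_to_cam" (4x4, takes a point from world to camera coordinates). Camera axes: x right, y down, z forward; pixel columns grow to the right and rows downward; lengths in m; the calibration is good to about 2 mm. A picture is of the moment at which its call begins: read the wrist's pose just before it. camera_params takes no time and is no camera call; for the wrist camera it gives the pose at the moment of the call.
- job.finish_job(): hands the job in; it is judged then, once.
The state is a dict: "time": time; "q": joint angles; "joint_vel": joint speeds; "joint_torque": joint torques, N m; "tool_pos": TCP position; "tcp_rot": TCP orientation; "wrist_force": force on the tool from outside, world axes, zero at the start; "torque": the same for the moment, N m; "width": opening from 0.0 (shut) to 1.0 (fully open); "grip_force": force on a finger pad.
Only numpy, scipy, OpenCV 4.12 (cv2) and the standard library are available. Lean on these libraries where they do the work, as an engineer would, in place of code of your own. Each camera call takes 0.05 s, during which the arm holds its last target. There are 200 camera calls.

## Working session

There is one attempt and no reset: what is moved stays moved. The work goes in short steps, Python scripts to look and compute and a shell command to move; the robot and the scene stay as the last step left them, time stands still between calls to the robot, and variables do not carry over. Pictures are saved under pics/ and viewed, at most 10 in all, crops included, and the job is handed in when it is done.

```bash
mkdir -p pics; ls
python3 - <<'E'
from workcell import sensors, viewer
import cv2, numpy as np
a=[viewer.read_camera(n) for n in("scene","side")]
for n,i in zip(("scene","side"),a): cv2.imwrite(f"pics/{n}0.png",i[:,:,::-1])
cv2.imwrite("pics/both0.png",cv2.resize(np.vstack(a),(640,800))[:,:,::-1])
for n in("scene","side"):
  p=viewer.camera_params(n);print(n,np.round(p["K"],1).tolist(),np.round(p["world_to_cam"],3).tolist())
print(sensors.read_state())
E
```

```text
pics
scene [[519.8, 0.0, 327.0], [0.0, 519.8, 196.9], [0.0, 0.0, 1.0]] [[-0.817, -0.577, 0.017, 0.447], [-0.384, 0.52, -0.763, 0.285], [0.431, -0.63, -0.646, 0.751], [0.0, 0.0, 0.0, 1.0]]
side [[384.1, 0.0, 317.6], [0.0, 384.1, 199.5], [0.0, 0.0, 1.0]] [[-0.866, -0.5, 0.025, 0.439], [-0.263, 0.412, -0.872, 0.244], [0.426, -0.762, -0.488, 0.647], [0.0, 0.0, 0.0, 1.0]]
{'time': 0.1, 'q': array([-1.25988227e+00,  2.64699292e-01,  1.60521647e+00,  2.33573543e-05,
        1.27372487e+00, -3.68905625e-02]), 'joint_vel': array([ 0.00046246, -0.00035676, -0.0032795 ,  0.00198758, -0.00096744,
        0.00074191]), 'joint_torque': array([-3.62463097e-04, -5.16705894e+01, -3.68590200e+01, -1.05756787e-04,
        6.26549489e-03,  1.24623714e-06]), 'tool_pos': array([ 0.22987388, -0.63395319,  0.23008339]), 'tcp_rot': array([-3.09220886e+00, -5.43218511e-01,  4.04377640e-04]), 'wrist_force': array([-0.31977942,  0.23282371, -0.31622556]), 'torque': array([ 0.02095723,  0.02048311, -0.02023451]), 'grip_force': 0.0, 'width': 1.0013791020492502}
```

View pics/scene0.png

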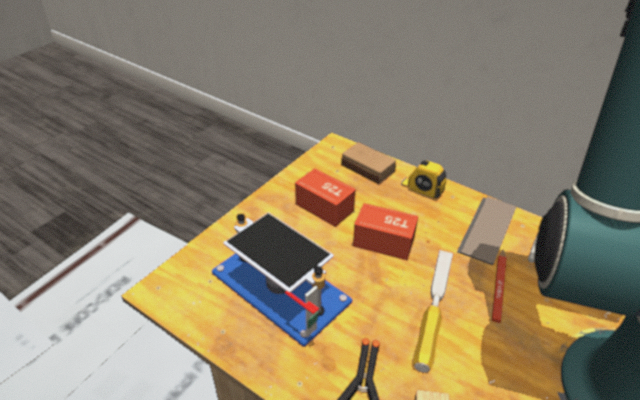

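View pics/side0.png

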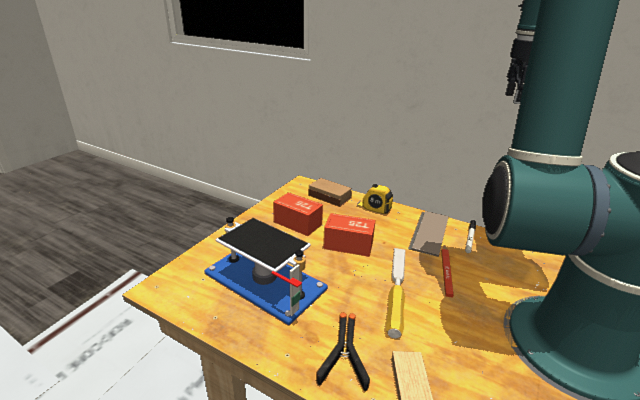

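Both views show the lift left of centre (scene: pad about 225–330, 215–285). The two red boxes are behind it at about (325,195) and (386,230), and both are upright.

```bash
cat > h.py <<'E'
import numpy as np, cv2
from workcell import sensors, viewer
def cast(p,uv,z):
    K=p["K"];T=np.array(p["world_to_cam"]);R=T[:3,:3];c=-R.T@T[:3,3]
    uv=np.atleast_2d(uv).astype(float)
    d=(R.T@np.linalg.inv(K)@np.c_[uv,np.ones(len(uv))].T).T
    return (c+d*((z-c[2])/d[:,2])[:,None])[:,:2]
def rects(p,mask,z,amin,amax=1e9):
    out=[]
    for c in cv2.findContours(mask.astype(np.uint8),cv2.RETR_EXTERNAL,cv2.CHAIN_APPROX_NONE)[0]:
        if not amin<cv2.contourArea(c)<amax: continue
        w=cast(p,c[:,0]+0.0,z).astype(np.float32)*1000
        (x,y),(a,b),t=cv2.minAreaRect(w)
        if a<b: a,b,t=b,a,t+90
        t=(t+90)%180-90
        out.append((np.round([x,y,a,b,t],1).tolist(),np.round(c[:,0].mean(0)).tolist()))
    return out
E
python3 - <<'E'
from h import *
for n in("scene","side"):
    im=cv2.imread(f"pics/{n}0.png");p=viewer.camera_params(n)
    h,s,v=cv2.split(cv2.cvtColor(im,cv2.COLOR_BGR2HSV))
    red=((h<8)|(h>172))&(s>130)
    print(n,"cam",np.round(-np.array(p["world_to_cam"])[:3,:3].T@np.array(p["world_to_cam"])[:3,3],2))
    print("V at red",np.bincount(v[red]//10).tolist())
    k=np.ones((7,7),np.uint8)
    for th in(160,175,190):
        m=cv2.morphologyEx((red&(v>th)).astype(np.uint8),cv2.MORPH_CLOSE,k)
        print(th,rects(p,m,.06,200))
    print("pad",rects(p,v<45,.1,1500,9000)); 
    print("plate",rects(p,(h>100)&(h<125)&(s>150),.012,1000))
E
```

```text
scene cam [0.15 0.58 0.69]
V at red [0, 1, 0, 0, 0, 3, 0, 0, 0, 16, 705, 1202, 232, 76, 213, 219, 36, 33, 47, 42, 42, 56, 1358, 578]
160 [([450.1, -46.3, 102.4, 59.6, 15.9], [387.0, 221.0]), ([596.0, -59.7, 102.2, 59.9, -3.6], [325.0, 187.0])]
175 [([450.4, -46.6, 101.9, 59.0, 15.9], [387.0, 221.0]), ([596.3, -60.3, 101.5, 58.9, -3.7], [325.0, 187.0])]
190 [([450.8, -46.8, 101.4, 58.4, 15.9], [387.0, 221.0]), ([596.6, -60.6, 101.0, 58.2, -3.7], [325.0, 186.0])]
pad [([50.3, 28.5, 171.7, 45.4, 79.0], [616.0, 362.0])]
plate [([536.8, 152.9, 219.3, 115.8, -6.3], [288.0, 302.0])]
side cam [0.17 0.61 0.52]
V at red [317, 0, 0, 0, 2, 0, 0, 6, 39, 31, 245, 646, 946, 68, 223, 60, 7, 10, 12, 15, 13, 17, 25, 564, 434, 32]
160 [([453.9, -47.2, 102.5, 60.2, 16.0], [350.0, 224.0]), ([600.2, -60.9, 103.3, 60.1, -4.0], [298.0, 204.0])]
175 [([454.1, -47.3, 102.3, 60.1, 15.8], [350.0, 224.0]), ([600.4, -61.1, 102.7, 59.8, -3.7], [298.0, 203.0])]
190 [([454.2, -47.3, 102.1, 59.8, 16.0], [350.0, 224.0]), ([600.6, -61.3, 102.3, 59.3, -3.7], [298.0, 203.0])]
pad [([534.1, 151.6, 154.6, 89.0, -6.6], [265.0, 243.0]), ([77.5, -117.8, 503.8, 199.5, 80.1], [559.0, 266.0]), ([753.2, -13388.1, 25517.2, 380.1, -87.9], [526.0, 70.0]), ([5726.4, -5443.1, 10016.0, 3038.4, -58.1], [245.0, 20.0])]
plate [([539.6, 154.4, 224.6, 120.8, -6.2], [270.0, 287.0])]
```

```bash
python3 -m inch '[15,-17,0,0,0,0,85, 26,-31,0,0,0,0,85, 27,-32,0,0,0,0,85, 27,-32,0,0,0,0,85, 27,-32,0,0,0,0,85, 27,-32,0,0,0,0,85, 27,-32,0,0,0,0,85, 27,-32,0,0,0,0,85]' 60
python3 -m inch '[27,-32,0,0,0,0,85, 27,-32,0,0,0,0,85, 27,-32,0,0,0,0,85, 27,-32,0,0,0,0,85, 27,-32,0,0,0,0,85, 27,-32,0,0,0,0,85, 26,-31,0,0,0,0,85, 15,-12,0,0,0,4,85]'
python3 - <<'E'
from h import *
s=sensors.read_state();p=viewer.camera_params("wrist");im=viewer.read_camera("wrist")[:,:,::-1].copy()
cv2.imwrite("pics/w1.png",im);np.savez("w1.npz",K=p["K"],T=p["world_to_cam"])
h,sa,v=cv2.split(cv2.cvtColor(im,cv2.COLOR_BGR2HSV))
red=((h<8)|(h>172))&(sa>130);print(np.bincount(v[red]//10).tolist())
for th in(1,150,190):
    m=cv2.morphologyEx((red&(v>th)).astype(np.uint8),cv2.MORPH_CLOSE,np.ones((9,9),np.uint8));print(th,rects(p,m,.06,1000))
print(s["tool_pos"],s["tcp_rot"],np.degrees(2*np.arctan2(s["tcp_rot"][1],s["tcp_rot"][0])))
E
```

```text
time: 0.9
tool_pos: [0.3392, -0.3379, 0.2308]
tcp_rot: [-3.094, -0.543, 0.0]
wrist_force: [0.5, -0.0, 0.6]
width: 1.001
grip_force: 0.0
time: 1.7
tool_pos: [0.4499, -0.0467, 0.2309]
tcp_rot: [-3.11, -0.437, 0.0]
wrist_force: [0.1, -0.4, 0.1]
width: 0.993
grip_force: 0.0
[0, 0, 0, 0, 1, 0, 0, 12, 157, 216, 36, 52, 42, 56, 91, 130, 466, 3050, 47, 75, 179, 839]
1 [([456.9, -46.9, 104.3, 61.1, 15.8], [325.0, 164.0]), ([591.3, -60.8, 91.5, 61.1, -4.0], [373.0, 57.0])]
150 [([455.5, -47.3, 101.3, 61.0, 15.8], [325.0, 164.0])]
190 []
[ 0.44987659 -0.0466569   0.23094515] [-3.10986064e+00 -4.37055347e-01  3.65976361e-04] -344.00025519443216
```

View pics/w1.png

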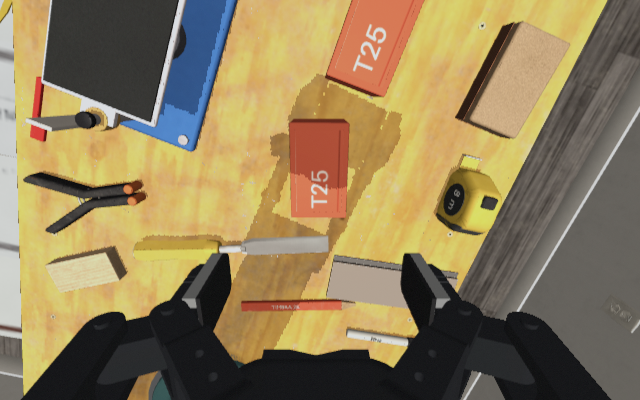

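The wrist picture shows the near box upright at about (320,168), with clear space for the fingers on both sides. It measures (455,-47) mm with its length at 16°, which agrees with the fixed cameras.

```bash
python3 -m inch '[4,1.5,30,0,0,0,85, 0,0,40,0,0,0,85, 0,0,40,0,0,0,85, 0,0,40,0,0,0,85, 0,0,30,0,0,0,85, 0,0,21,0,0,0,85, 0,0,14,0,0,0,85, 0,0,0,0,0,0,85]'
python3 -m inch '[0,0,0,0,0,0,50, 0,0,0,0,0,0,50, 0,0,0,0,0,0,50, 0,0,0,0,0,0,50, 0,0,0,0,0,0,50, 0,0,0,0,0,0,50, 0,0,0,0,0,0,50, 0,0,0,0,0,0,50]' 60
```

```text
time: 2.55
tool_pos: [0.4512, -0.05, 0.0138]
tcp_rot: [-3.11, -0.435, 0.009]
wrist_force: [-0.9, 0.3, 0.4]
width: 0.994
grip_force: 0.0
time: 3.35
tool_pos: [0.4551, -0.0502, 0.0174]
tcp_rot: [3.111, 0.435, 0.003]
wrist_force: [-1.0, -0.9, 6.6]
width: 0.72
grip_force: 67.4
```

```bash
python3 -m inch '[0,0,-15,0,0,0,50, 0,0,-35,0,0,0,50, 0,0,-40,0,0,0,50, 0,0,-40,0,0,0,50, 0,0,-30,0,0,0,50, 10,-12,0,0,0,0,50, 20,-25,0,0,0,0,50, 20,-26,0,0,0,0,50]'
python3 -m inch '[20,-26,0,0,0,0,50, 20,-26,0,0,0,0,50, 20,-26,0,0,0,0,50, 16,-20,0,0,0,0,50, 9,-11,0,0,0,7,50, 0,0,0,0,0,8,50, 0,0,0,0,0,7.4,50, 0,0,0,0,0,0,50]'
python3 - <<'E'
from h import *
s=sensors.read_state();p=viewer.camera_params("wrist");im=viewer.read_camera("wrist")[:,:,::-1].copy()
cv2.imwrite("pics/w2.png",im)
h,sa,v=cv2.split(cv2.cvtColor(im,cv2.COLOR_BGR2HSV))
red=((h<8)|(h>172))&(sa>130)
z=s["tool_pos"][2]
m=cv2.morphologyEx(red.astype(np.uint8),cv2.MORPH_CLOSE,np.ones((9,9),np.uint8));print(rects(p,m,z+.043,1000))
print("plate",rects(p,(h>100)&(h<125)&(sa>150),.012,500))
print("dark",rects(p,cv2.morphologyEx((v<60).astype(np.uint8),cv2.MORPH_OPEN,np.ones((5,5),np.uint8)),.1,1000))
print(s["tool_pos"],s["tcp_rot"],np.degrees(2*np.arctan2(s["tcp_rot"][1],s["tcp_rot"][0])),s["wrist_force"],s["q"])
E
```

```text
time: 4.15
tool_pos: [0.4843, 0.0247, 0.1756]
tcp_rot: [3.111, 0.433, -0.001]
wrist_force: [0.4, -0.1, -4.3]
width: 0.718
grip_force: 67.9
time: 4.95
tool_pos: [0.5355, 0.1524, 0.1746]
tcp_rot: [3.136, -0.177, -0.004]
wrist_force: [-1.2, 0.4, -4.4]
width: 0.719
grip_force: 67.6
[([553.5, 151.4, 90.1, 61.5, -6.5], [316.0, 259.0]), ([615.6, 79.1, 44.7, 25.8, -26.6], [535.0, 65.0])]
plate [([633.8, 126.0, 88.6, 35.2, 83.5], [346.0, 66.0])]
dark [([412.2, 166.5, 542.6, 159.5, 83.4], [320.0, 353.0]), ([593.8, 145.1, 91.5, 37.1, 83.5], [321.0, 129.0])]
[0.53553216 0.1523976  0.17463567] [ 3.13564212 -0.17678153 -0.00441523] -6.453622189190322 [-1.1530569   0.38932191 -4.35189919] [ 2.32587615e-01  8.65181494e-02  1.91865163e+00 -1.39691644e-04
  1.13939385e+00  1.91607950e+00]
```

View pics/w2.png

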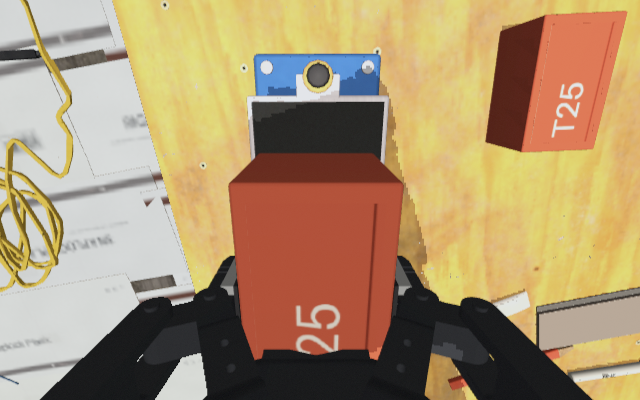

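The box is held level: its front top edge is at row 183, columns 230–402. The platform's far edge is at row 98, columns 248–388, parallel to the box. I'll compare the two.

Run:
```python
from h import *
p=viewer.camera_params("wrist")
c,s=np.cos(np.radians(-6.45)),np.sin(np.radians(-6.45))
tcp=sensors.read_state()["tool_pos"]
def loc(uv,z): 
    d=(cast(p,uv,z)-tcp[:2])*1000; return np.round(d@np.array([[c,s],[s,-c]]).T,1).tolist()
print("box edge",loc([[230,183],[402,183]],tcp[2]+.043),"bottom edge",loc([[255,154],[379,154]],tcp[2]-.017))
print("platform edge",loc([[248,98],[388,98]],.1),"plate far edge",loc([[254,55],[380,55]],.012))
print("rod cap",loc([[318,76]],.114))
print("mean lift est",loc([[320,200]],.1)[0], np.round(((np.array([.538,.1535])-tcp[:2])*1000)@np.array([[c,s],[s,-c]]).T,1))
```

```text
box edge [[52.5, -31.0], [52.6, 28.9]] bottom edge [[51.5, -33.7], [51.7, 33.1]]
platform edge [[79.9, -47.8], [80.1, 49.1]] plate far edge [[117.4, -58.3], [117.6, 59.1]]
rod cap [[93.3, 0.5]]
mean lift est [5.2, 2.5] [ 2.2 -1.4]
```

```bash
python3 -m inch '[5.5,1,8,0,0,0,50, 0,0,12,0,0,0,50, 0,0,12,0,0,0,50, 0,0,8,0,0,0,50, 0,0,5,0,0,0,50, 0,0,5,0,0,0,50, 0,0,4,0,0,0,50, 0,0,3,0,0,0,50]'
python3 -m inch '[0,0,3,0,0,0,50, 0,0,3,0,0,0,50, 0,0,2,0,0,0,50, 0,0,2,0,0,0,50, 0,0,2,0,0,0,50, 0,0,0,0,0,0,50, 0,0,0,0,0,0,50, 0,0,0,0,0,0,50]'
```

```text
time: 5.8
tool_pos: [0.5422, 0.1509, 0.1192]
tcp_rot: [-3.137, 0.177, -0.0]
wrist_force: [0.4, 1.2, -4.2]
width: 0.72
grip_force: 67.6
time: 6.6
tool_pos: [0.5423, 0.1509, 0.1075]
tcp_rot: [-3.136, 0.177, -0.001]
wrist_force: [-0.6, 0.7, -3.8]
width: 0.726
grip_force: 67.9
```

```bash
python3 -m inch '[0,0,2,0,0,0,50, 0,0,2,0,0,0,50, 0,0,2,0,0,0,50, 0,0,2,0,0,0,50, 0,0,1,0,0,0,50, 0,0,0,0,0,0,50, 0,0,0,0,0,0,50, 0,0,0,0,0,0,50]'
python3 - <<'E'
from h import *
im=viewer.read_camera("side")[:,:,::-1];cv2.imwrite("pics/s2.png",cv2.resize(im[150:350,150:420],None,fx=2.8,fy=2.8,interpolation=2))
E
```

```text
time: 7.4
tool_pos: [0.5424, 0.1509, 0.0985]
tcp_rot: [-3.136, 0.177, -0.001]
wrist_force: [0.3, 1.1, -1.6]
width: 0.715
grip_force: 68.0
```

View pics/s2.png

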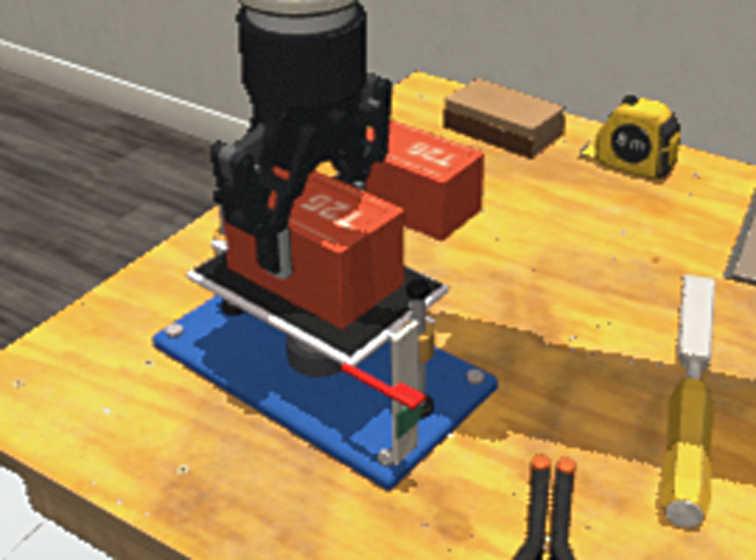

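The box sits flat and square on the platform, which has partly sunk (pointer at about (410,395) in the crop). I'll let go now.

```bash
python3 -m inch '[0,0,0,0,0,0,66, 0,0,0,0,0,0,70, 0,0,0,0,0,0,75, 0,0,0,0,0,0,80, 0,0,0,0,0,0,85, 0,0,0,0,0,0,85, 0,0,0,0,0,0,85, 0,0,0,0,0,0,85]'
python3 -m inch '[0,0,-8,0,0,0,85, 0,0,-20,0,0,0,85, 0,0,-35,0,0,0,85, 0,0,-40,0,0,0,85, 0,0,-30,0,0,0,85, -20,0,-5,0,0,0,85, -20,0,0,0,0,0,85, -10,0,0,0,0,0,85]'
python3 - <<'E'
from h import *
s=sensors.read_state();print(s["tool_pos"],s["tcp_rot"])
for n in("scene","side","wrist"):
    p=viewer.camera_params(n);im=viewer.read_camera(n)[:,:,::-1].copy();cv2.imwrite(f"pics/{n}3.png",im)
    h,sa,v=cv2.split(cv2.cvtColor(im,cv2.COLOR_BGR2HSV));red=((h<8)|(h>172))&(sa>130)
    for z,nm in((.06,"bench"),(.135,"lift")):
        m=cv2.morphologyEx((red&(v>(170 if n!="wrist" else 1))).astype(np.uint8),cv2.MORPH_CLOSE,np.ones((7,7),np.uint8))
        print(n,nm,rects(p,m,z,300))
E
```

```text
time: 8.25
tool_pos: [0.5421, 0.1509, 0.0983]
tcp_rot: [-3.137, 0.177, 0.0]
wrist_force: [-1.3, 0.6, 0.2]
width: 0.996
grip_force: 0.0
time: 9.05
tool_pos: [0.4915, 0.1567, 0.2374]
tcp_rot: [-3.136, 0.177, -0.002]
wrist_force: [-0.0, 0.0, 0.0]
width: 0.995
grip_force: 0.0
[0.49153956 0.15665145 0.23743408] [-3.13605767e+00  1.76960562e-01 -1.76240768e-03]
scene bench [([230.6, -24.7, 126.0, 11.4, -73.0], [499.0, 286.0]), ([631.1, 90.8, 66.8, 42.7, 83.3], [257.0, 223.0]), ([595.9, -59.4, 101.6, 58.9, -4.1], [325.0, 187.0])]
scene lift [([221.1, 47.1, 111.2, 10.0, -73.0], [499.0, 286.0]), ([574.3, 148.9, 58.9, 37.7, 83.3], [257.0, 223.0]), ([543.3, 16.4, 89.6, 51.9, -4.1], [325.0, 187.0])]
side bench [([600.0, -61.2, 102.0, 60.0, -4.3], [298.0, 203.0])]
side lift [([529.4, 49.1, 85.3, 50.1, -4.3], [298.0, 203.0])]
wrist bench [([294.5, -66.4, 67.3, 16.5, -72.7], [507.0, 304.0]), ([534.0, 152.6, 135.7, 81.4, -6.5], [315.0, 129.0]), ([593.4, -48.0, 87.5, 86.9, 86.0], [516.0, 50.0])]
wrist lift [([359.5, -16.0, 51.5, 12.6, -72.7], [507.0, 304.0]), ([542.9, 151.7, 103.9, 62.3, -6.5], [315.0, 129.0]), ([588.4, -1.9, 67.0, 66.6, 86.0], [516.0, 50.0])]
```

View pics/wrist3.png

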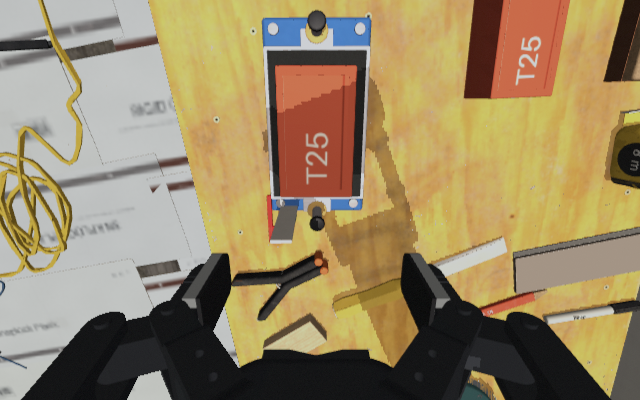

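The first box sits centred and square on the sunken platform (pixel (315,129), measured 104×62 mm at (543,152), -6.5°). Next is the second box, near (600,-61).

```bash
python3 -m inch '[10,15,0,0,0,0,85, 20,31,0,0,0,0,85, 22,34,0,0,0,0,85, 22,34,0,0,0,0,85, 22,34,0,0,0,0,85, 20,31,0,0,0,0,85, 12,18,0,0,0,0,85, 4.7,6.4,0,0,0,-2.4,85]'
python3 -m inch '[0,0,10,0,0,0,85, 0,0,15,0,0,0,85, 0,0,10,0,0,0,85, 0,0,0,0,0,0,85, 0,0,0,0,0,0,85, 0,0,0,0,0,0,85, 0,0,0,0,0,0,85, 0,0,0,0,0,0,85]'
python3 - <<'E'
from h import *
s=sensors.read_state();print(s["tool_pos"],np.degrees(2*np.arctan2(s["tcp_rot"][1],s["tcp_rot"][0])))
p=viewer.camera_params("wrist");im=viewer.read_camera("wrist")[:,:,::-1].copy();cv2.imwrite(f"pics/w4.png",im)
h,sa,v=cv2.split(cv2.cvtColor(im,cv2.COLOR_BGR2HSV));red=((h<8)|(h>172))&(sa>130);print(np.bincount(v[red]//10).tolist())
for th in (1,140,155):
    m=cv2.morphologyEx((red&(v>th)).astype(np.uint8),cv2.MORPH_CLOSE,np.ones((9,9),np.uint8));print(rects(p,m,.06,1000))
E
```

```text
time: 10.0
tool_pos: [0.6028, -0.0636, 0.2355]
tcp_rot: [3.139, -0.115, -0.0]
wrist_force: [-0.2, 0.4, -0.9]
width: 0.995
grip_force: 0.0
time: 10.8
tool_pos: [0.6017, -0.0605, 0.2021]
tcp_rot: [3.139, -0.111, 0.002]
wrist_force: [-0.5, 0.2, 0.3]
width: 0.996
grip_force: 0.0
[ 0.60172848 -0.06046492  0.20207163] -4.059866633894254
[0, 0, 0, 0, 0, 0, 42, 64, 1014, 1371, 844, 38, 20, 94, 76, 80, 193, 3384, 70, 199, 218, 613]
[([506.2, 203.2, 175.4, 133.6, -6.4], [90.0, 267.0]), ([603.3, -61.7, 107.4, 61.1, -4.0], [323.0, 174.0])]
[([493.3, 229.6, 142.0, 84.0, -6.5], [57.0, 286.0]), ([601.0, -61.6, 102.7, 61.1, -4.0], [323.0, 175.0])]
[([493.2, 229.7, 141.8, 83.8, -6.5], [57.0, 287.0]), ([601.0, -61.6, 102.7, 61.1, -4.0], [323.0, 175.0])]
```

View pics/w4.png

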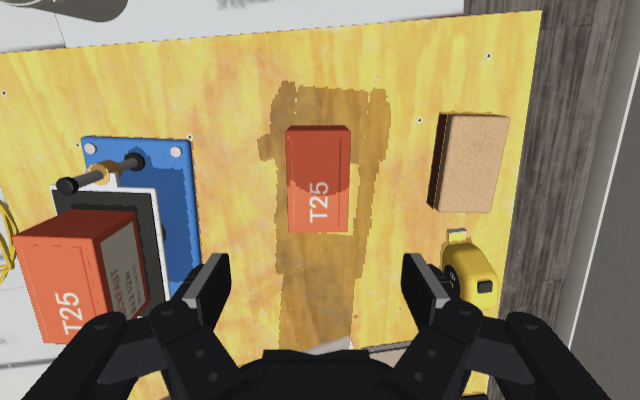

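The second box is at pixel (318,180), centred between the fingers, upright, with both sides clear. It measures (601,-62) mm at -4°.

```bash
python3 -m inch '[0,1,20,0,0,0,85, 0,0,35,0,0,0,85, 0,0,38,0,0,0,85, 0,0,35,0,0,0,85, 0,0,27,0,0,0,85, 0,0,18,0,0,0,85, 0,0,13,0,0,0,85, 0,0,0,0,0,0,85]'
python3 -m inch '[0,0,0,0,0,0,50, 0,0,0,0,0,0,50, 0,0,0,0,0,0,50, 0,0,0,0,0,0,50, 0,0,0,0,0,0,50, 0,0,0,0,0,0,50, 0,0,0,0,0,0,50, 0,0,0,0,0,0,50]' 60
```

```text
time: 11.65
tool_pos: [0.5997, -0.0614, 0.0134]
tcp_rot: [-3.139, 0.112, 0.006]
wrist_force: [-0.6, 0.3, -0.3]
width: 0.993
grip_force: 0.0
time: 12.45
tool_pos: [0.6029, -0.0619, 0.0171]
tcp_rot: [3.139, -0.112, 0.005]
wrist_force: [0.1, -0.9, 6.2]
width: 0.719
grip_force: 68.0
```

```bash
python3 -m inch '[0,0,-15,0,0,0,50, 0,0,-35,0,0,0,50, 0,0,-40,0,0,0,50, 0,0,-40,0,0,0,50, 0,0,-40,0,0,0,50, 0,0,-22,0,0,0,50, -4,-12,-6,0,0,0,50, -9,-25,-2,0,0,0,50]'
python3 -m inch '[-12,-34,0,0,0,0,50, -12,-36,0,0,0,0,50, -12,-36,0,0,0,0,50, -11,-32,0,0,0,0,50, -8,-22,0,0,0,0,50, -5,-12,0,0,0,2.4,50, 0,0,0,0,0,0,50, 0,0,0,0,0,0,50]'
python3 - <<'E'
from h import *
s=sensors.read_state();print(s["tool_pos"],np.degrees(2*np.arctan2(s["tcp_rot"][1],s["tcp_rot"][0])),s["wrist_force"])
p=viewer.camera_params("wrist");im=viewer.read_camera("wrist")[:,:,::-1].copy();cv2.imwrite("pics/w5.png",im);np.savez("w5.npz",K=p["K"],world_to_cam=p["world_to_cam"],tcp=s["tool_pos"])
E
```

```text
time: 13.25
tool_pos: [0.5905, -0.024, 0.2155]
tcp_rot: [3.139, -0.115, 0.0]
wrist_force: [-0.1, 0.7, -6.0]
width: 0.718
grip_force: 67.8
time: 14.05
tool_pos: [0.5415, 0.1523, 0.2133]
tcp_rot: [3.135, -0.174, -0.006]
wrist_force: [-0.3, -0.1, -5.2]
width: 0.717
grip_force: 67.6
[0.54147542 0.15228342 0.2133222 ] -6.355649487797184 [-0.29182838 -0.10014204 -5.19918037]
```

View pics/w5.png

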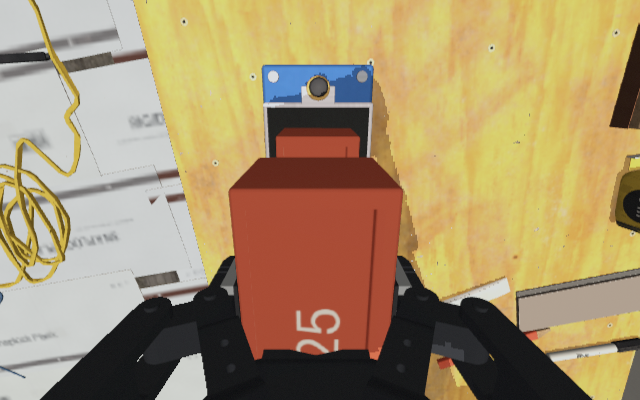

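The held box is level: its front top edge is at row 189, columns 230–402. The lower box's front top edge shows at about row 136, columns 276–359. I'll work out the remaining offset.

Run:
```python
from h import *
p=dict(np.load("w5.npz"));im=cv2.imread("pics/w5.png");tcp=p["tcp"]
t=np.radians(-6.36);M=np.array([[np.cos(t),np.sin(t)],[np.sin(t),-np.cos(t)]])
loc=lambda uv,z:np.round((cast(p,uv,z)-tcp[:2])*1000@M.T,1).tolist()
print("col318 R:",[(r,int(im[r,318,2])) for r in range(124,194,2)])
for r in (145,152): 
    hsv=cv2.cvtColor(im,cv2.COLOR_BGR2HSV)[r];k=np.where(((hsv[:,0]<8)|(hsv[:,0]>172))&(hsv[:,1]>130))[0];k=k[(k>200)&(k<450)];print(r,k.min(),k.max(),loc([[k.min(),r],[k.max()+1,r]],.135))
print("held",loc([[230,189],[402,189]],tcp[2]+.043))
print("lower",loc([[277,136],[359,136]],.135),"platform",loc([[263,105],[372,105]],.075))
```

```text
col318 R: [(124, 36), (126, 34), (128, 83), (130, 98), (132, 98), (134, 100), (136, 136), (138, 170), (140, 172), (142, 172), (144, 172), (146, 172), (148, 172), (150, 172), (152, 171), (154, 172), (156, 165), (158, 96), (160, 96), (162, 96), (164, 96), (166, 96), (168, 97), (170, 97), (172, 98), (174, 98), (176, 98), (178, 97), (180, 99), (182, 99), (184, 98), (186, 98), (188, 125), (190, 162), (192, 170)]
145 276 359 [[46.9, -30.0], [46.8, 32.0]]
152 276 358 [[41.7, -30.2], [41.6, 31.5]]
held [[50.4, -31.1], [50.4, 29.2]]
lower [[53.5, -29.0], [53.4, 30.9]] platform [[73.4, -48.0], [73.4, 50.1]]
```

```bash
python3 -m inch '[3,1.8,6,0,0,0,50, 0,0,10,0,0,0,50, 0,0,10,0,0,0,50, 0,0,9,0,0,0,50, 0,0,7,0,0,0,50, 0,0,5,0,0,0,50, 0,0,4,0,0,0,50, 0,0,3,0,0,0,50]'
python3 -m inch '[0,0,3,0,0,0,50, 0,0,3,0,0,0,50, 0,0,2,0,0,0,50, 0,0,2,0,0,0,50, 0,0,2,0,0,0,50, 0,0,2,0,0,0,50, 0,0,2,0,0,0,50, 0,0,2,0,0,0,50]'
python3 -m inch '[0,0,2,0,0,0,50, 0,0,2,0,0,0,50, 0,0,2,0,0,0,50, 0,0,2,0,0,0,50, 0,0,2,0,0,0,50, 0,0,0,0,0,0,50, 0,0,0,0,0,0,50, 0,0,0,0,0,0,50]'
python3 - <<'E'
from h import *
im=viewer.read_camera("side")[:,:,::-1];cv2.imwrite("pics/s6.png",cv2.resize(im[130:330,150:420],None,fx=2.8,fy=2.8,interpolation=2))
E
```

```text
time: 14.9
tool_pos: [0.5461, 0.15, 0.1611]
tcp_rot: [-3.137, 0.177, -0.0]
wrist_force: [-0.1, -0.3, -4.1]
width: 0.718
grip_force: 67.6
time: 15.7
tool_pos: [0.5461, 0.15, 0.1434]
tcp_rot: [-3.136, 0.177, -0.0]
wrist_force: [-1.8, -0.5, -3.1]
width: 0.721
grip_force: 67.7
time: 16.5
tool_pos: [0.5461, 0.15, 0.1334]
tcp_rot: [-3.136, 0.177, -0.0]
wrist_force: [-1.6, 0.8, -1.3]
width: 0.717
grip_force: 67.8
```

View pics/s6.png

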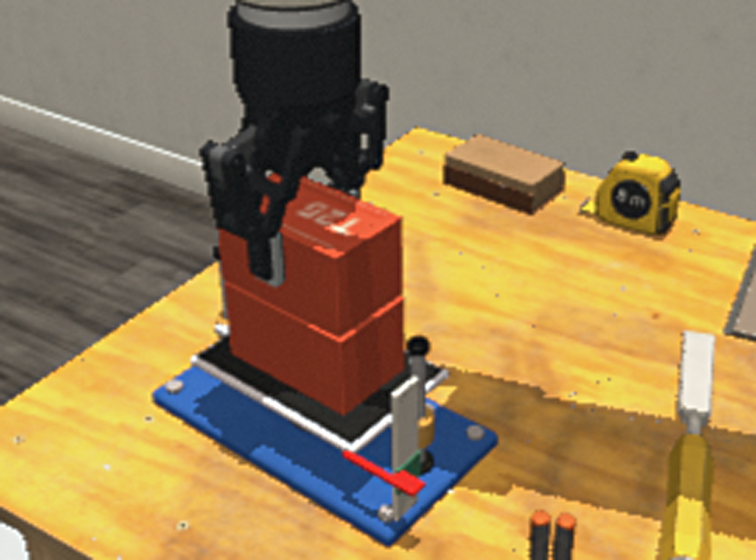

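The second box is squarely on the first with the edges flush (the seam runs from (225,285) to (402,298) in the crop), and the platform is most of the way down. I'll release and back off.

```bash
python3 -m inch '[0,0,0,0,0,0,66, 0,0,0,0,0,0,70, 0,0,0,0,0,0,75, 0,0,0,0,0,0,80, 0,0,0,0,0,0,85, 0,0,0,0,0,0,85, 0,0,0,0,0,0,85, 0,0,0,0,0,0,85]'
python3 -m inch '[0,0,-8,0,0,0,85, 0,0,-20,0,0,0,85, 0,0,-30,0,0,0,85, 0,0,-30,0,0,0,85, 0,0,-25,0,0,0,85, 0,0,-10,0,0,0,85, 0,0,0,0,0,0,85, 0,0,0,0,0,0,85]'
python3 -m inch '[-15,0,0,0,0,0,85, -20,0,0,0,0,0,85, -15,0,0,0,0,0,85, 0,0,0,0,0,0,85, 0,0,0,0,0,0,85, 0,0,0,0,0,0,85, 0,0,0,0,0,0,85, 0,0,0,0,0,0,85]'
python3 - <<'E'
from h import *
a=viewer.read_camera("side")[130:330,150:420];b=viewer.read_camera("wrist")[0:250,150:490]
a=cv2.resize(a,(405,300),interpolation=2);b=cv2.resize(b,(395,300))
cv2.imwrite("pics/s7.png",np.hstack([a,b])[:,:,::-1])
E
```

```text
time: 17.35
tool_pos: [0.5461, 0.15, 0.1333]
tcp_rot: [-3.137, 0.177, -0.0]
wrist_force: [0.3, -0.5, 0.8]
width: 0.993
grip_force: 0.0
time: 18.15
tool_pos: [0.5455, 0.1498, 0.2553]
tcp_rot: [3.136, -0.177, -0.002]
wrist_force: [-0.6, -0.5, -0.7]
width: 0.993
grip_force: 0.0
time: 18.95
tool_pos: [0.4968, 0.1555, 0.2563]
tcp_rot: [-3.137, 0.178, -0.0]
wrist_force: [-0.4, -0.6, 0.6]
width: 0.998
grip_force: 0.0
```

View pics/s7.png

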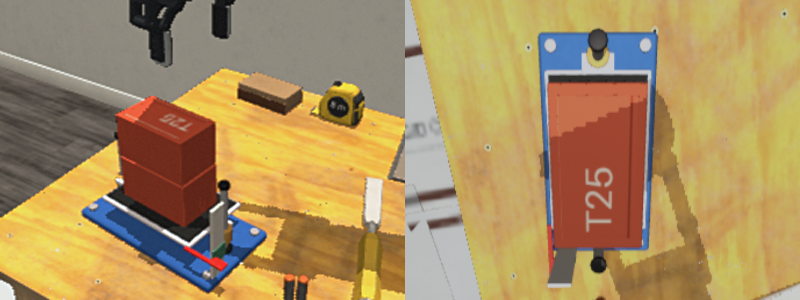

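The boxes are stacked square and upright on the sunken platform, centred in the wrist view at about (597,165), and the gripper is clear of them.

```bash
python3 -c "
from workcell import job
print(job.finish_job())"
```

```text
the job is handed in; nothing more can be done
None
```

I set one box on the middle of the lift, let the platform sink under it, then stacked the second squarely on top; the last pictures showed both upright, the gripper was clear, and I handed the job in at about 19 s.

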